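# Stand the dissecting plate on edge in the drying rack

## Task

The teal dissecting plate was left lying flat on the deck of the drying rack. Slide it in front of the bay with the teal marker and tip it up, so that it stands upright on its short edge in that bay's front slot, fully down on the slot floor, and let go of it. Leave the other things on the bench where they are.

Things in the scene. Friction and masses are not known exactly. Their poses are not given: they have to be found in the camera images.
- plate_center (a point): Centre of the teal plastic dissecting plate, loose, 140 x 100 x 8 mm, 90 to 170 g. x along the 140 mm, y along the 100 mm, z through the thickness. It starts flat on the deck (centre 64 mm above the table), length within 12 degrees of the rack's x axis, and sticks out 46 to 60 mm over the deck's near edge, where its end can be reached from below.
- rack: Light-grey drying rack, fixed to the bench. Origin on the table under the middle of the front slot; x away from the robot, y along the slot (to the left), z up. In this frame, mm: flat deck x -100 to -6, y -139 to 139, top z 60. Front slot x -6 to 6, floor z 30. Rear slot x 14 to 26 behind it, with a white plate. Position and yaw vary; it does not move.
- deck_edge (a point): Middle of the deck's near edge, on its top (rack x -100, y 0, z 60); open air below and in front of it. With the plate flat and pushed against the posts, its near end overhangs this edge by 34 mm; raise that end from below and the far edge sinks into the slot as the plate comes upright. It may then need a light press from above (about 5 N) to go fully down.
- bay_left (a point): Middle of the floor of the left bay of the front slot (rack x 0, y 68, z 30). The slot is 12 mm wide, 30 mm below the deck, walled by the deck on the near side; on the far side steel posts, 8 mm thick, near faces at rack x 6, up to z 115, at y -103, -33, 33, 103. The plate standing home has its centre 70 mm and its top edge 140 mm above this point (z 170).
- bay_right (a point): The same for the right bay (rack x 0, y -68, z 30). Dividers 6 mm wide, rack x 0 to 14, up to z 72 (12 mm above the deck) at y -136, 0 and 136 part the two bays, so each is 130 mm wide.
- tab_teal: Teal marker block, 14 x 80 x 34 mm, fixed on the rack behind the bay where the plate must go; origin at the centre of its underside, which lies at rack x 54, z 30 and y -68 or +68 (it varies); axes parallel to the rack's.
- tab_orange: Orange marker block of the same size behind the other bay, which stays empty.
- spare: White plate, 8 x 90 mm and 80 mm tall, standing loose in the rear slot of the rack (rack x about 20, floor z 30); origin at the centre of its lower edge. Leave it standing there.
- dish: Clear shallow dish, 90 mm across, 18 mm high, left of the rack; leave alone. Origin under its centre.
- beaker: Glass beaker, 72 mm across, 95 mm high, right of the rack; leave alone. Origin under its centre.
- wash_bottle: White bottle with red cap, 64 mm across, 170 mm high, right of the rack; leave alone. Origin under its centre.
- stain_jar: Amber jar, 56 mm across, 80 mm high, right of the rack; leave alone. Origin under its centre.
- forceps: Steel forceps, 120 mm long, lying left of the rack; leave alone. Origin under its middle.
- stage_disc: Black disc, 94 mm across, 5 mm thick, lying left of the rack; leave alone. Origin under its centre.
Not all that is in view belongs to the job. There is more than one size of the part that bears plate_center; the job needs the smallest.

How it is judged (in metres and radians):
At the end, for the whole second after the job is handed in: The plate stands at rest on a short edge, within 10 degrees of upright, in the front slot of the teal-marked bay (its centre within 18 mm of the bay's middle), its lower edge within 5 mm of the slot floor (angle between the x axis of plate_center and the z axis of rack, either way round below 0.17 rad and x of plate_center in the frame of tab_teal between -0.068 and -0.04 m and y of plate_center in the frame of tab_teal between -0.018 and 0.018 m and z of plate_center in the frame of tab_teal between 0.064 and 0.075 m and linear speed of plate below 0.02 m/s); the robot touches nothing.
It fails at once if the white plate in the rear slot is knocked over or lifted out, or shifted more than 40 mm (distance of spare from where it was at the start of the episode above 0.04 m or angle between spare's own z axis and vertical above 0.4 rad).
It fails at once if another thing on the bench is displaced by more than 30 mm (distance of any of dish, beaker, wash_bottle, stain_jar, forceps, stage_disc from where it was at the start of the episode above 0.03 m).
It also fails if it takes over 72 s, if anything falls off the work surface, if the arm or the gripper's body presses on something with over 40 N, if the wrist force passes 120 N, or if a joint passes its speed limit or range.

## Robot

A 6-joint arm with a two-finger parallel gripper is mounted at the origin on the work surface. World frame = base frame: x ahead of the robot, y to its left, z up, the work surface at z = 0. Lengths are in m, angles in degrees, forces in N, time in s.
With the tool pointing down it reaches from about 0.375 to 0.9 m from the base axis. Payload 3.1 kg.
Tool frame: the origin (TCP) lies on the centre line of the jaws, within the pads' length; the fingertips stand 25 mm ahead of it and the grasp point (between the pads) lies 6 mm ahead of it; z points along the fingers, y is the line along which they close (so a half turn about z gives the same grasp; the last joint's range is limited). The gripper opens to 87 mm and grips with 3 to 60 N. Pads are 19 mm wide; open, the fingers measure 117 mm over their backs; the gripper's body (75 mm by 190 mm) begins 51 mm behind the grasp point.
Start: joints at [-83.852, 30.224, 82.088, -0, 67.689, -10.227], TCP at [0.176, -0.6, 0.248] pointing down, gripper open.
Joint ranges: [-176.69, 176.69], [-43.24, 126.21], [12.49, 139.97], [-82, 262], [0, 151.66], [-163.58, 163.58]. Speed limits (degrees/s): [159.86, 159.86, 180, 180, 180, 180].

## Interface

Orientations are given as a 3x3 rotation matrix whose columns are the frame's x, y, z axes.
In Python, from rig import bot, cams, models gives the robot as it stands. The module is installed in compiled form; this text tells all that it offers.
- The arm moves only by the shell command python3 -m handwheel 'ROWS' [OPENING]. ROWS is JSON, a list of rows, each a list of 6 numbers: the shift along the world's x, y, z each as a share of 1 m, from -1 to 1, then the turn, a rotation vector about the world's x, y, z each as a share of 2 rad, from -1 to 1. In form: [[dx, dy, dz, wx, wy, wz], ...]. A call has exactly 8 rows; each row is the pose to reach, as a shift and turn from the pose commanded when the call began; what a row does not reach only later rows make up. A row lasts 1/12 s, in which the tool goes at most 41.7 mm and 7.16 degrees, less where a joint would pass 70% of its speed; a pose out of reach is approached as far as the arm can. A call with a number of a shift or a turn outside -1 to 1 is refused whole. A call with a gripper value outside its range is refused whole. OPENING is the opening, from -1 (shut) to 1 (fully open), so that 0 is half open, set as the call begins (- or left out, the last holds). The fingers move at their own pace and stop on an object; the grip force is fixed at half the most. Time passes only in rows, so rows that repeat a pose let the fingers close, or fill a call up. It gives the time, the measured TCP pose, the force, the opening and the grip force at its end, in the units of the state.
- bot.read_state(): the state, without advancing time (a new reading comes with each control period).
- cams.capture(name): name is "side" or "top" or "wrist"; returns (picture, depth): 400x640x3 uint8, blue, green, red; 400x640 float32, m along the optical axis (not along the pixel's ray), 0 where there is no reading.
- cams.calibration(name): a dict with "mtx" (3x3 intrinsics, pixels), "dist_coeffs" ([k1, k2, p1, p2, k3] as OpenCV has them; the pictures are not rectified), "R" (3x3) and "t" (3): a world point X has camera coordinates R X + t; the wrist camera has in their place "tool_from_camera" (4x4, takes a point from camera to tool coordinates, whose origin is the TCP and whose axes are the flange's). Camera axes: x right, y down, z forward; pixel columns grow to the right and rows downward; lengths in m; the calibration is good to about 2 mm. A picture is of the moment at which its call begins: read the wrist's pose just before it. calibration takes no time and is no camera call.
- bot.hand_in(): hands the job in; it is judged then, once.
Trained networks look in the newest picture that a camera, given by its name, has taken for a name from the list of things; names that differ only in an ending like _2 or _b are one class to them, and where a whole thing is asked for, a point or a joint stands for the part that bears it (a point fixed in the world has none). Each returns a list of dicts, best first, with "conf" (0 to 1); they miss things now and then, are a little off and sometimes report something else, mostly with a low value. They report only what shows in the picture. A call takes as long as a camera call. They do not tell look-alikes from the thing itself.
- models.spot_in(query, camera): "position" ([column, row] in pixels, amid what is visible of it).
- models.tip_of(query, camera): "position" ([column, row] in pixels: a listed point, or the origin of a listed thing).
The state is a dict: "time_s": time; "joint_positions": joint angles; "qvel": joint speeds; "tau": joint torques, N m; "position": TCP position; "tcp_rot": TCP orientation; "force": force on the tool from outside, world axes, zero at the start; "moment": the same for the moment, N m; "opening": opening from 0.0 (shut) to 1.0 (fully open); "grasp_force": force on a finger pad.
Only numpy, scipy, OpenCV 4.12 (cv2) and the standard library are available. Lean on these libraries where they do the work, as an engineer would, in place of code of your own. Each camera call takes 0.05 s, during which the arm holds its last target. There are 200 camera calls.

## Working session

There is one attempt and no reset: what is moved stays moved. The work goes in short steps, Python scripts to look and compute and a shell command to move; the robot and the scene stay as the last step left them, time stands still between calls to the robot, and variables do not carry over. Pictures are saved under pics/ and viewed, at most 10 in all, crops included, and the job is handed in when it is done.

```bash
mkdir -p pics; python3 - <<'E'
from rig import bot,cams,models
import cv2
s=bot.read_state(); print(s['position'],s['tcp_rot'],s['opening'],s['time_s'])
for c in ('side','top'):
    p,d=cams.capture(c); cv2.imwrite(f'pics/{c}0.png',p)
    for q in ('plate_center','deck_edge','bay_left','bay_right','tab_teal','tab_orange','rack','spare'):
        print(c,q,[(x['position'],round(x['conf'],2)) for x in models.tip_of(q,c)][:4])
    k=cams.calibration(c); print(k['R'],k['t'])
E
```

```text
[ 0.17614677 -0.59895163  0.24656277] [[ 9.59432583e-01  2.81938014e-01 -2.74550914e-04]
 [ 2.81937936e-01 -9.59430212e-01  2.16052303e-03]
 [ 3.45721132e-04 -2.15028251e-03 -9.99997628e-01]] 0.9984369506999883 0.0
side plate_center [([356.1, 235.3], 0.93), ([291.1, 192.2], 0.7), ([293.7, 280.4], 0.67), ([258.0, 208.9], 0.59)]
side deck_edge [([295.2, 201.1], 0.78)]
side bay_left [([293.4, 363.0], 0.7), ([254.6, 212.1], 0.64), ([260.3, 201.3], 0.36)]
side bay_right [([277.8, 188.5], 0.76), ([266.2, 208.2], 0.5)]
side tab_teal [([240.1, 202.9], 0.6)]
side tab_orange []
side rack [([267.5, 209.2], 0.6)]
side spare [([257.1, 199.4], 0.87), ([382.0, 161.7], 0.56)]
[[-0.8325139  -0.55391679  0.00983825]
 [-0.30726993  0.44689161 -0.84016253]
 [ 0.4609835  -0.70246998 -0.54224545]] [0.39512408 0.24557004 0.97984169]
top plate_center [([319.2, 255.7], 0.97), ([321.7, 167.4], 0.79), ([233.1, 240.2], 0.72)]
top deck_edge [([318.0, 173.8], 0.94), ([287.8, 127.4], 0.49)]
top bay_left [([290.1, 146.8], 0.87), ([476.8, 196.3], 0.54)]
top bay_right [([339.1, 138.0], 0.77), ([317.4, 171.7], 0.68)]
top tab_teal [([288.8, 131.4], 0.54)]
top tab_orange [([336.4, 124.1], 0.74)]
top rack [([310.8, 143.5], 0.77)]
top spare [([308.6, 137.2], 0.7)]
[[-5.33547689e-04 -9.99934488e-01 -1.14339341e-02]
 [-9.88284536e-01  2.27232979e-03 -1.52605742e-01]
 [ 1.52621726e-01  1.12185578e-02 -9.88221004e-01]] [-0.03930306  0.5230263   1.42375759]
```

View pics/top0.png

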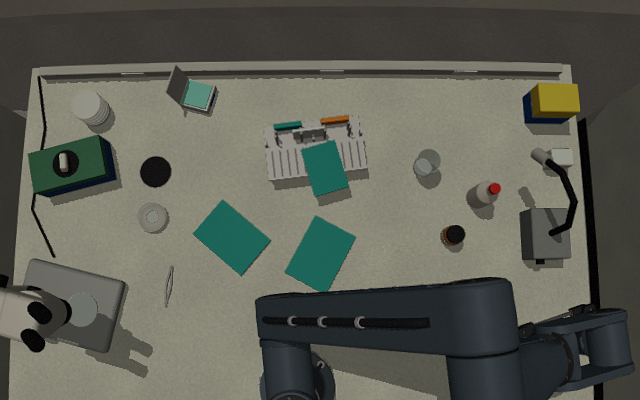

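View pics/side0.png

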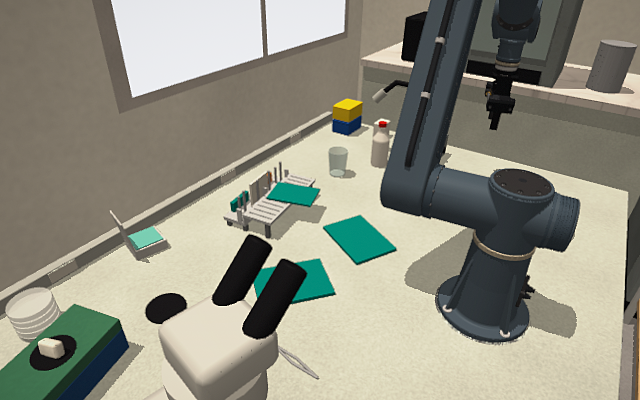

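Plate look-alikes in the top view: the one on the deck at (325,168), and two larger ones on the table at (232,237) and (320,254). I choose the deck plate at (325,168), since it lies on the rack and is the smallest. The teal marker is at (288,126), behind the left bay.

```bash
cat > h.py <<'E'
from rig import bot,cams,models
import cv2,numpy as np
np.set_printoptions(precision=4,suppress=True)
def cam(c,s=None):
    k=cams.calibration(c)
    if 'R' in k: return k,np.array(k['R']),np.array(k['t']).ravel()
    T=np.array(k['tool_from_camera']); Rt=np.array(s['tcp_rot'])
    Rwc=Rt@T[:3,:3]; o=Rt@T[:3,3]+np.array(s['position'])
    return k,Rwc.T,-Rwc.T@o
def onplane(C,px,z):
    k,R,t=C
    u=cv2.undistortPoints(np.array(px,float).reshape(-1,1,2),np.array(k['mtx']),np.array(k['dist_coeffs'])).reshape(-1,2)
    d=np.c_[u,np.ones(len(u))]@R; o=-R.T@t
    return o+d*((z-o[2])/d[:,2])[:,None]
def proj(C,X):
    k,R,t=C
    return cv2.projectPoints(np.array(X,float).reshape(-1,1,3),cv2.Rodrigues(R)[0],t,np.array(k['mtx']),np.array(k['dist_coeffs']))[0].reshape(-1,2)
def teal(p):
    h=cv2.cvtColor(p,cv2.COLOR_BGR2HSV)
    return cv2.inRange(h,(80,140,50),(97,255,255))
def rects(C,p,z,amin=300):
    out=[]
    for c in cv2.findContours(teal(p),cv2.RETR_EXTERNAL,cv2.CHAIN_APPROX_NONE)[0]:
        if cv2.contourArea(c)<amin: continue
        W=onplane(C,c.reshape(-1,2),z)[:,:2]
        out.append((cv2.minAreaRect((W*1000).astype(np.float32)),c.reshape(-1,2).mean(0)))
    return out
E
python3 - <<'E'
from h import *
p,d=cams.capture('top'); C=cam('top')
for z in(.068,.008):
  for r in rects(C,p,z): print(z,r)
print(cams.calibration('wrist'))
print(onplane(C,[[318,173.8]],.06),onplane(C,[[288.5,129]],.06),onplane(C,[[335.5,122]],.06),onplane(C,[[290,146.8]],.03),onplane(C,[[339,138]],.03))
q=cv2.resize(p[95:225,230:400],None,fx=4.5,fy=4.5,interpolation=cv2.INTER_CUBIC); cv2.imwrite('pics/crop.png',q)
E
```

```text
0.068 (((365.44451904296875, -64.93336486816406), (124.46394348144531, 174.72540283203125), 61.69123840332031), array([319.7421, 254.4368]))
0.068 (((413.61065673828125, 178.61325073242188), (176.48605346679688, 124.5370101928711), 50.13312530517578), array([231.319 , 236.9141]))
0.068 (((605.6893920898438, -78.03956604003906), (138.016845703125, 97.73715209960938), 16.43514633178711), array([324.4487, 167.9872]))
0.008 (((368.23065185546875, -65.29175567626953), (129.7290802001953, 182.11671447753906), 61.69123840332031), array([319.7421, 254.4368]))
0.008 (((418.43438720703125, 188.55752563476562), (183.95179748535156, 129.80523681640625), 50.133113861083984), array([231.319 , 236.9141]))
0.008 (((618.6385498046875, -78.95238494873047), (143.85528564453125, 101.87167358398438), 16.435142517089844), array([324.4487, 167.9872]))
{'mtx': array([[288.2626,   0.    , 315.7439],
       [  0.    , 288.2626, 201.7962],
       [  0.    ,   0.    ,   1.    ]]), 'dist_coeffs': array([-0.0079,  0.    ,  0.    ,  0.    ,  0.    ]), 'tool_from_camera': array([[ 0.0005, -0.9633, -0.2683,  0.0747],
       [ 1.    ,  0.0006, -0.0001,  0.0002],
       [ 0.0003, -0.2683,  0.9633, -0.1358],
       [ 0.    ,  0.    ,  0.    ,  1.    ]])}
[[ 0.5905 -0.0603  0.06  ]] [[0.7207 0.0231 0.06  ]] [[ 0.7408 -0.1106  0.06  ]] [[0.6763 0.0201 0.03  ]] [[ 0.702  -0.1214  0.03  ]]
```

View pics/crop.png

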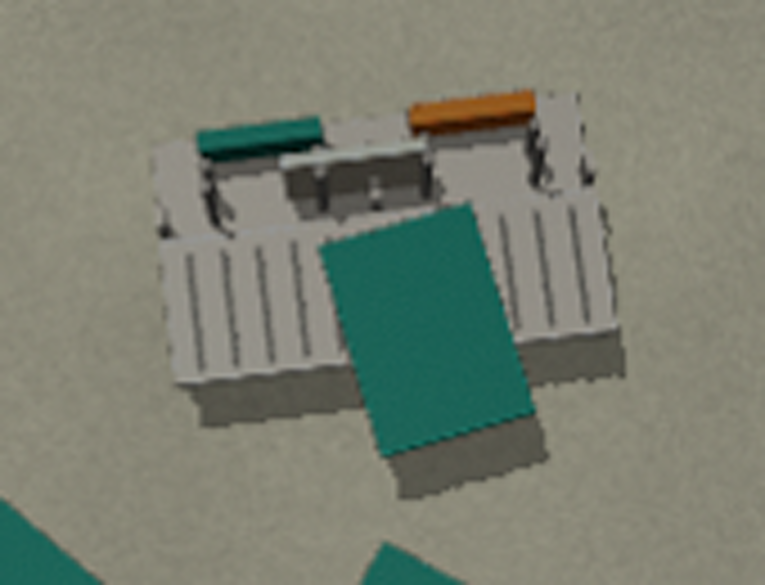

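The crop shows the teal plate on the deck (138x98 mm at deck height, so it is the smallest), overhanging the near edge. The teal marker is behind the left bay. Next I move in for a wrist view.

```bash
python3 -m handwheel '[[0.02,0.03,0.02,0,0,0],[0.045,0.06,0.035,0,0,0],[0.07,0.09,0.05,0,0,0],[0.09,0.12,0.06,0,0,0],[0.115,0.15,0.07,0,0,0],[0.135,0.18,0.08,0,0,0],[0.16,0.21,0.09,0,0,0],[0.18,0.24,0.1,0,0,0]]' && python3 -m handwheel '[[0.02,0.03,0.01,0,0,0],[0.045,0.06,0.02,0,0,0],[0.07,0.09,0.03,0,0,0],[0.09,0.12,0.04,0,0,0],[0.115,0.15,0.05,0,0,0],[0.135,0.18,0.06,0,0,0],[0.16,0.21,0.06,0,0,0],[0.18,0.24,0.06,0,0,0]]'
python3 -m handwheel '[[0.02,0.03,0,0,0,0],[0.04,0.06,0,0,0,0],[0.05,0.07,0,0,0,0],[0.05,0.07,0,0,0,0],[0.05,0.07,0,0,0,0],[0.05,0.07,0,0,0,0],[0.05,0.07,0,0,0,0],[0.05,0.07,0,0,0,0]]'
python3 - <<'E'
from h import *
s=bot.read_state(); p,d=cams.capture('wrist'); C=cam('wrist',s); cv2.imwrite('pics/w1.png',p)
print(s['position'],s['time_s'],s['force'],s['joint_positions'])
for z in(.068,.064):
  for r in rects(C,p,z): print(z,r)
for q in ('plate_center','deck_edge','bay_left','bay_right','tab_teal','tab_orange'):
        print(q,[(x['position'],round(x['conf'],2)) for x in models.tip_of(q,'wrist')][:3])
E
```

```text
time_s: 1.62
position: [0.3574, -0.358, 0.3483]
tcp_rot: [[0.959, 0.282, 0.001], [0.282, -0.959, -0.0], [0.001, 0.001, -1.0]]
force: [0.2, 0.4, -0.2]
opening: 1.001
grasp_force: 0.0
time_s: 2.28
position: [0.5378, -0.118, 0.4087]
tcp_rot: [[0.959, 0.282, 0.003], [0.282, -0.959, -0.001], [0.002, 0.002, -1.0]]
force: [-0.1, -0.3, 0.3]
opening: 0.996
grasp_force: 0.0
time_s: 2.95
position: [0.5856, -0.051, 0.4077]
tcp_rot: [[0.96, 0.28, -0.0], [0.28, -0.96, -0.0], [-0.0, 0.0, -1.0]]
force: [0.1, -0.2, -0.3]
opening: 1.003
grasp_force: 0.0
[ 0.5856 -0.051   0.4077] 2.95 [ 0.0977 -0.1955 -0.2781] [-15.8526  19.3061  74.6625  -0.0219  86.0324  57.8995]
0.068 (((329.90802001953125, -64.05584716796875), (52.13676452636719, 100.99055480957031), 16.309709548950195), array([283.9636, 293.2545]))
0.068 (((422.37322998046875, -69.82588958740234), (115.26307678222656, 120.4937515258789), 61.76667022705078), array([302.7929, 240.9857]))
0.068 (((447.1470947265625, 164.15158081054688), (162.28231811523438, 117.29888916015625), 50.01656723022461), array([173.7072, 208.962 ]))
0.068 (((608.91009521484
[... 484 characters left out ...]
61.76667022705078), array([302.7929, 240.9857]))
0.064 (((445.3787536621094, 165.78707885742188), (163.64752197265625, 118.2856674194336), 50.01657485961914), array([173.7072, 208.962 ]))
0.064 (((608.5025634765625, -77.33570861816406), (137.13783264160156, 98.84857940673828), 16.295846939086914), array([334.7279, 156.7668]))
0.064 (((734.7171020507812, 27.30274200439453), (13.331137657165527, 78.38986206054688), 7.1276960372924805), array([293.2957,  59.8087]))
plate_center [([331.2, 156.3], 0.97), ([175.4, 209.2], 0.89), ([298.7, 267.2], 0.59)]
deck_edge []
bay_left [([290.1, 95.0], 0.75)]
bay_right [([367.6, 109.9], 0.82)]
tab_teal [([295.2, 66.4], 0.9)]
tab_orange [([375.6, 78.0], 0.74)]
```

View pics/w1.png

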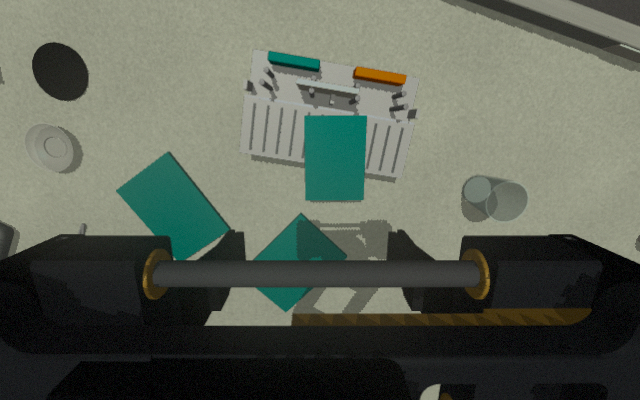

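The wrist view shows the deck plate at (335,157), the teal tab at (293,60) and the orange tab at (380,76). The deck's near edge runs from about (244,153) to (401,180). Next I fit the rack pose and check heights by triangulation.

```bash
python3 - <<'E'
from h import *
from scipy.optimize import least_squares
s=bot.read_state(); p,d=cams.capture('wrist'); C=cam('wrist',s)
pt,_=cams.capture('top'); Ct=cam('top')
def cen(p,m): 
    o=[]
    for c in cv2.findContours(m,cv2.RETR_EXTERNAL,cv2.CHAIN_APPROX_NONE)[0]:
        if cv2.contourArea(c)>25: 
            o.append((cv2.contourArea(c),cv2.minAreaRect(c)))
    return o
def org(p): return cv2.inRange(cv2.cvtColor(p,cv2.COLOR_BGR2HSV),(8,150,120),(20,255,255))
for n,c,pp in(('w',C,p),('t',Ct,pt)):
    for name,m in(('org',org(pp)),('teal',teal(pp))):
        for a,r in cen(pp,m):
            print(n,name,a,np.array(r[0]),r[1],onplane(c,[r[0]],.064)*1000)
def tri(a,b):
    A=[]
    for (k,R,t),px in((C,a),(Ct,b)):
        u=cv2.undistortPoints(np.array([[px]],float),k['mtx'],k['dist_coeffs']).ravel();P=np.c_[R,t]
        A+=[u[0]*P[2]-P[0],u[1]*P[2]-P[1]]
    X=np.linalg.svd(np.array(A))[2][-1];return X[:3]/X[3]*1000
print('plate tri',tri((334.7,156.8),(324.45,167.99)))
print('deck corners', onplane(C,[[244,153],[401,180]],.06)*1000)
E
```

```text
w org 399.0 [380.8943  75.599 ] (50.629459381103516, 8.97890853881836) [[ 751.7906 -105.9394   64.    ]]
w teal 676.5 [284. 299.] (24.0, 56.0) [[328.0423 -62.7315  64.    ]]
w teal 1996.5 [300.5 237.5] (45.0, 91.0) [[458.4801 -59.0814  64.    ]]
w teal 5749.0 [173.6353 209.4736] (101.51084899902344, 63.64778137207031) [[446.5642 167.1475  64.    ]]
w teal 4860.0 [335.5 158. ] (60.99999237060547, 83.99998474121094) [[611.2391 -76.7017  64.    ]]
w teal 435.5 [294.3524  60.5034] (51.49838638305664, 9.55819320678711) [[734.6857  27.6258  64.    ]]
t teal 2626.0 [319.7562 254.4199] (46.02105712890625, 64.83443450927734) [[365.6609 -64.5429  64.    ]]
t teal 1149.5 [220.1472 227.5609] (34.20752716064453, 45.3917236328125) [[439.3693 210.1124  64.    ]]
t teal 211.0 [311.1226 158.1831] (16.81711196899414, 19.920940399169922) [[634.3547 -41.1713  64.    ]]
t teal 538.5 [339.6981 173.0566] (23.076574325561523, 48.07619857788086) [[ 591.6012 -120.8519   64.    ]]
t teal 29.5 [312.1698 147.5943] (2.3351292610168457, 22.801851272583008) [[664.9092 -44.1372  64.    ]]
plate tri [610.821  -77.882   41.2255]
deck corners [[ 575.8605   71.4145   60.    ]
 [ 606.7423 -195.5035   60.    ]]
```

```bash
python3 -m handwheel '[[0.005,-0.013,-0.02,0,0,0.06],[0.01,-0.027,-0.04,0,0,0.12],[0.015,-0.04,-0.06,0,0,0.18],[0.02,-0.054,-0.08,0,0,0.24],[0.025,-0.067,-0.1,0,0,0.3],[0.03,-0.08,-0.12,0,0,0.36],[0.032,-0.094,-0.14,0,0,0.42],[0.034,-0.108,-0.16,0,0,0.48]]' && python3 -m handwheel '[[0,0,-0.02,0,0,0.06],[0,0,-0.04,0,0,0.12],[0,0,-0.06,0,0,0.18],[0,0,-0.08,0,0,0.227],[0,0,-0.1,0,0,0.227],[0,0,-0.1,0,0,0.227],[0,0,-0.1,0,0,0.227],[0,0,-0.1,0,0,0.227]]'
python3 - <<'E'
from h import *
s=bot.read_state(); p,d=cams.capture('side'); cv2.imwrite('pics/s2.png',cv2.resize(p[120:280,180:420],None,fx=3,fy=3))
print(s['position'],s['tcp_rot'],s['joint_positions'])
E
```

```text
time_s: 4.07
position: [0.6206, -0.1581, 0.2465]
tcp_rot: [[0.313, 0.95, 0.0], [0.95, -0.313, -0.0], [-0.0, 0.0, -1.0]]
force: [-0.1, 0.0, 0.8]
opening: 1.0
grasp_force: 0.0
time_s: 4.73
position: [0.6211, -0.1579, 0.1485]
tcp_rot: [[-0.129, 0.992, 0.002], [0.992, 0.129, -0.001], [-0.001, 0.002, -1.0]]
force: [0.2, 0.7, 0.7]
opening: 1.001
grasp_force: 0.0
[ 0.6211 -0.1579  0.1485] [[-0.1285  0.9917  0.0017]
 [ 0.9917  0.1285 -0.0007]
 [-0.001   0.0015 -1.    ]] [-24.2385  38.1104  84.6366   0.0001  57.1489 -31.6237]
```

View pics/s2.png

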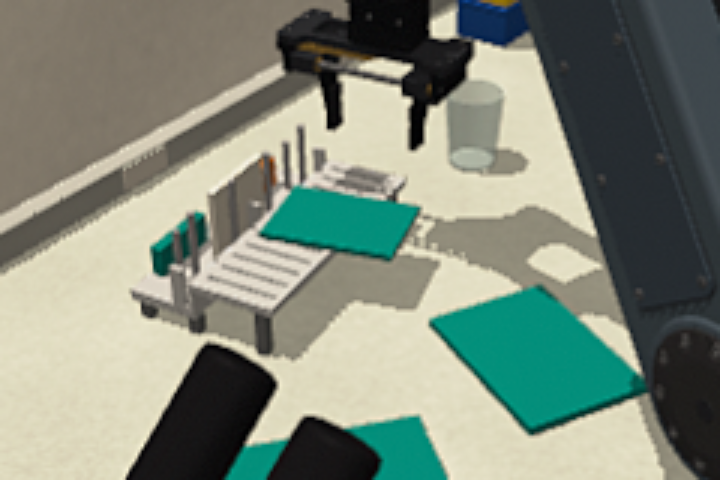

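The view shows the fingers straddling the x direction to the right of the plate, clear of the posts and the beaker. Next I lower them and push left.

```bash
python3 -m handwheel '[[0,0,-0.015,0,0,0],[0,0,-0.03,0,0,0],[0,0,-0.045,0,0,0],[0,0,-0.055,0,0,0],[0,0,-0.06,0,0,0],[0,0,-0.06,0,0,0],[0,0,-0.06,0,0,0],[0,0,-0.06,0,0,0]]' && python3 -m handwheel '[[0,0.006,0,0,0,0],[-0.001,0.012,0,0,0,0],[-0.002,0.018,0,0,0,0],[-0.003,0.024,0,0,0,0],[-0.004,0.03,0,0,0,0],[-0.005,0.036,0,0,0,0],[-0.005,0.042,0,0,0,0],[-0.006,0.048,0,0,0,0]]' && python3 -m handwheel '[[0,0.006,0,0,0,0],[-0.001,0.012,0,0,0,0],[-0.002,0.018,0,0,0,0],[-0.003,0.024,0,0,0,0],[-0.004,0.03,0,0,0,0],[-0.005,0.036,0,0,0,0],[-0.005,0.042,0,0,0,0],[-0.006,0.042,0,0,0,0]]'
cat >> h.py <<'E'
def look(n,c='top'):
    s=bot.read_state(); p,d=cams.capture(c); C=cam(c,s)
    cv2.imwrite(f'pics/{n}.png',p)
    m=teal(p); return s,p,C
O=np.array([690,-47.]); Y=np.radians(7.3); RR=np.array([[np.cos(Y),np.sin(Y)],[-np.sin(Y),np.cos(Y)]])
def rack(w): return RR@(np.array(w)[:2]-O)
E
python3 - <<'E'
from h import *
s,p,C=look('t3')
print(s['position'],rack(s['position']*1000))
for r in rects(C,p,.068,100): print(r, rack(r[0][0]))
cv2.imwrite('pics/t3c.png',cv2.resize(p[95:225,230:400],None,fx=4.5,fy=4.5))
E
```

```text
time_s: 5.45
position: [0.621, -0.1579, 0.0886]
tcp_rot: [[-0.129, 0.992, 0.002], [0.992, 0.129, -0.001], [-0.001, 0.002, -1.0]]
force: [-0.1, 0.2, 0.8]
opening: 0.997
grasp_force: 0.0
time_s: 6.12
position: [0.6146, -0.1091, 0.0877]
tcp_rot: [[-0.129, 0.992, 0.001], [0.992, 0.129, -0.0], [-0.0, 0.001, -1.0]]
force: [1.4, -1.3, 0.3]
opening: 0.998
grasp_force: 0.7
time_s: 6.78
position: [0.6079, -0.0661, 0.0874]
tcp_rot: [[-0.129, 0.992, -0.001], [0.992, 0.129, 0.001], [0.001, -0.0, -1.0]]
force: [-0.8, -0.5, -0.2]
opening: 0.999
grasp_force: 0.0
[ 0.6079 -0.0661  0.0874] [-83.8174  -8.4909]
(((366.08795166015625, 112.96217346191406), (68.88731384277344, 116.06209564208984), 83.27824401855469), array([250.451 , 250.1863])) [-300.961   199.8233]
(((365.8587646484375, -64.94206237792969), (124.35933685302734, 175.23719787597656), 61.835140228271484), array([320.7824, 256.9793])) [-323.7937   23.3902]
```

View pics/t3c.png

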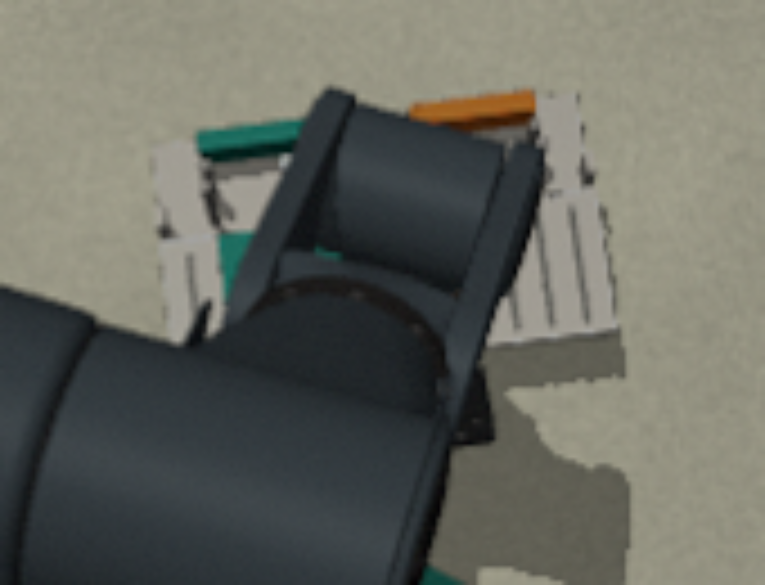

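```bash
python3 -m handwheel '[[-0.001,0.005,0,0,0,0],[-0.001,0.01,0,0,0,0],[-0.002,0.014,0,0,0,0],[-0.002,0.014,0,0,0,0],[0,0.004,0,0,0,0],[0,-0.003,0.01,0,0,0],[0,-0.003,0.04,0,0,0],[0,-0.003,0.08,0,0,0]]' && python3 -m handwheel '[[0,0,0.03,0,0,-0.06],[0,0.01,0.06,0,0,-0.12],[-0.01,0.02,0.09,0,0,-0.18],[-0.015,0.03,0.12,0,0,-0.24],[-0.02,0.04,0.15,0,0,-0.3],[-0.025,0.05,0.18,0,0,-0.36],[-0.025,0.06,0.2,0,0,-0.42],[-0.025,0.07,0.2,0,0,-0.48]]' && python3 -m handwheel '[[0,0,0,0,0,-0.06],[0,0,0,0,0,-0.12],[0,0,0,0,0,-0.18],[0,0,0,0,0,-0.24],[0,0,0,0,0,-0.3],[0,0,0,0,0,-0.305],[0,0,0,0,0,-0.305],[0,0,0,0,0,-0.305]]'
python3 - <<'E'
from h import *
s,p,C=look('w4','wrist')
print(s['position'],s['tcp_rot'],rack(s['position']*1000))
for z in (.068,.064):
  for r in rects(C,p,z,150): print(z,r, rack(r[0][0]))
E
```

```text
time_s: 7.5
position: [0.6062, -0.0717, 0.1659]
tcp_rot: [[-0.127, 0.992, -0.007], [0.992, 0.127, 0.002], [0.003, -0.007, -1.0]]
force: [1.2, 0.6, 0.6]
opening: 0.998
grasp_force: 0.0
time_s: 8.17
position: [0.5853, -0.0016, 0.3745]
tcp_rot: [[0.743, 0.669, 0.012], [0.669, -0.743, -0.002], [0.007, 0.01, -1.0]]
force: [1.2, -0.7, -0.6]
opening: 1.001
grasp_force: 0.0
time_s: 8.83
position: [0.5832, -0.0012, 0.368]
tcp_rot: [[0.991, 0.131, 0.0], [0.131, -0.991, -0.0], [0.0, 0.0, -1.0]]
force: [-0.2, -0.2, -0.7]
opening: 0.999
grasp_force: 0.0
[ 0.5832 -0.0012  0.368 ] [[ 0.9914  0.1312  0.0005]
 [ 0.1312 -0.9914 -0.0002]
 [ 0.0005  0.0002 -1.    ]] [-100.1025   59.0189]
0.068 (((363.10577392578125, -43.53117370605469), (51.83670425415039, 149.56240844726562), 7.539070129394531), array([323.3944, 297.1278])) [-323.8038   44.9774]
0.068 (((443.2633972167969, 94.31874084472656), (41.228267669677734, 30.46579933166504), 51.17118835449219), array([250.2419, 248.1613])) [-226.7801  171.5248]
0.068 (((446.5492858886719, -70.48626708984375), (102.5249252319336, 75.27916717529297), 61.811592102
[... 794 characters left out ...]
1241760253906), array([250.2419, 248.1613])) [-228.6276  172.5543]
0.064 (((444.615966796875, -71.21249389648438), (103.46597290039062, 75.9701156616211), 61.81161117553711), array([343.7807, 248.8021])) [-246.4716    7.1634]
0.064 (((463.73760986328125, 188.49362182617188), (110.84261322021484, 117.10304260253906), 49.69834518432617), array([189.6682, 225.6682])) [-194.5055  262.3348]
0.064 (((603.669921875, 8.990108489990234), (139.05612182617188, 98.94034576416016), 7.4551825523376465), array([310.8252, 155.0744])) [-78.516   66.5058]
0.064 (((734.5515747070312, 27.798023223876953), (12.862264633178711, 77.19866180419922), 7.558049201965332), array([309.2835,  62.8819])) [53.6946 68.5308]
```

View pics/w4.png

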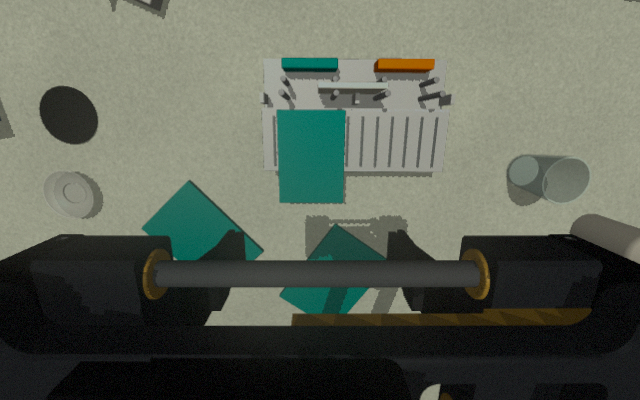

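The plate is now square to the rack at rack (-78, 66), with the teal tab straight behind it at (310,63). Next I push it forward against the posts from its near end.

```bash
python3 -m handwheel '[[-0.018,0,-0.03,0,0,0],[-0.036,0,-0.06,0,0,0],[-0.054,0,-0.09,0,0,0],[-0.072,0,-0.12,0,0,0],[-0.072,-0.001,-0.16,0,0,0],[-0.072,-0.001,-0.2,0,0,0],[-0.072,-0.001,-0.24,0,0,0],[-0.072,-0.001,-0.27,0,0,0]]' 0.38 && python3 -m handwheel '[[0,0,-0.01,0,0,0],[0,0,-0.02,0,0,0],[0,0,-0.021,0,0,0],[0,0,-0.021,0,0,0],[0.005,0,-0.021,0,0,0],[0.01,0.001,-0.021,0,0,0],[0.015,0.002,-0.021,0,0,0],[0.02,0.003,-0.021,0,0,0]]' && python3 -m handwheel '[[0.001,0,0,0,0,0],[0.002,0,0,0,0,0],[0.003,0,0,0,0,0],[0.004,0,0,0,0,0],[0.005,0,0,0,0,0],[0.006,0,0,0,0,0],[0.006,0,0,0,0,0],[0.006,0,0,0,0,0]]'
```

```text
time_s: 9.55
position: [0.5104, -0.0016, 0.0953]
tcp_rot: [[0.991, 0.131, -0.002], [0.131, -0.991, 0.0], [-0.002, -0.001, -1.0]]
force: [-0.1, 0.4, 0.4]
opening: 0.693
grasp_force: 0.0
time_s: 10.22
position: [0.532, 0.0014, 0.0776]
tcp_rot: [[0.992, 0.13, 0.001], [0.13, -0.992, -0.0], [0.001, 0.0, -1.0]]
force: [-0.5, -0.4, 1.4]
opening: 0.688
grasp_force: 0.8
time_s: 10.88
position: [0.5369, 0.0015, 0.0764]
tcp_rot: [[0.992, 0.129, -0.001], [0.129, -0.992, 0.0], [-0.001, -0.0, -1.0]]
force: [-2.3, 0.8, 1.8]
opening: 0.69
grasp_force: 1.1
```

```bash
python3 -m handwheel '[[0.001,0,0,0,0,0],[0.002,0,0,0,0,0],[0.002,0,0,0,0,0],[0.002,0,0,0,0,0],[0.002,0,0,0,0,0],[0.002,0,0,0,0,0],[0.002,0,0,0,0,0],[0.002,0,0,0,0,0]]' && python3 -m handwheel '[[0.001,0,0,0,0,0],[0.002,0,0,0,0,0],[0.002,0,0,0,0,0],[0.002,0,0,0,0,0],[0.002,0,0,0,0,0],[0.002,0,0,0,0,0],[0.002,0,0,0,0,0],[0.002,0,0,0,0,0]]'
python3 - <<'E'
from h import *
s,p,C=look('w5','wrist')
print(s['position'],rack(s['position']*1000))
for r in rects(C,p,.068,150): print(r, rack(r[0][0]))
E
```

```text
time_s: 11.55
position: [0.5371, 0.0015, 0.0764]
tcp_rot: [[0.992, 0.13, -0.005], [0.13, -0.992, 0.0], [-0.005, -0.001, -1.0]]
force: [-6.6, -1.5, 3.9]
opening: 0.69
grasp_force: 3.0
time_s: 12.22
position: [0.5372, 0.0016, 0.0763]
tcp_rot: [[0.991, 0.13, -0.009], [0.13, -0.992, 0.001], [-0.009, -0.002, -1.0]]
force: [-9.0, -1.1, 6.7]
opening: 0.689
grasp_force: 4.5
[0.5372 0.0016 0.0763] [-145.3493   67.6177]
(((516.3536987304688, -32.98332977294922), (14.001611709594727, 24.420513153076172), 7.5100812911987305), array([369.6909, 305.6364])) [-170.4578   35.9674]
(((536.62353515625, 162.02789306640625), (24.669443130493164, 45.414649963378906), 28.61578941345215), array([ 27.08  , 231.8971])) [-125.5732  226.8223]
(((606.0314331054688, 10.324386596679688), (112.37966918945312, 98.71992492675781), 7.545712947845459), array([316.6659, 112.8766])) [-76.0041  67.5292]
```

The plate is against the posts: the fingers stalled under 9 N with the near edge about where expected. Next I back off, pitch the tool 55° forward and check the pose.

```bash
python3 -m handwheel '[[-0.015,-0.002,0,0,0,0],[-0.035,-0.004,0.01,0,0,0],[-0.06,-0.008,0.02,0,0,0],[-0.08,-0.01,0.03,0,0,0],[-0.08,-0.01,0.03,0,0,0],[-0.08,-0.01,0.03,0,0,0],[-0.08,-0.01,0.03,0,0,0],[-0.08,-0.01,0.03,0,0,0]]' && python3 -m handwheel '[[0,0,0,0.008,-0.06,0],[0,0,0,0.016,-0.12,0],[0,0,0,0.024,-0.18,0],[0,0,0,0.032,-0.24,0],[0,0,0,0.04,-0.3,0],[0,0,0,0.047,-0.36,0],[0,0,0,0.055,-0.42,0],[0,0,0,0.062,-0.476,0]]' && python3 -m handwheel '[[0,0,0,0,0,0],[0,0,0,0,0,0],[0,0,0,0,0,0],[0,0,0,0,0,0],[0,0,0,0,0,0],[0,0,0,0,0,0],[0,0,0,0,0,0],[0,0,0,0,0,0]]'
python3 - <<'E'
from h import *
s,p,C=look('s6','side')
print(s['position'],rack(s['position']*1000),s['joint_positions'])
cv2.imwrite('pics/s6c.png',cv2.resize(p[120:280,180:420],None,fx=3,fy=3))
E
```

```text
time_s: 12.93
position: [0.4634, -0.009, 0.1064]
tcp_rot: [[0.992, 0.129, 0.003], [0.129, -0.992, -0.001], [0.003, 0.001, -1.0]]
force: [-0.3, -0.4, -0.0]
opening: 0.69
grasp_force: 0.0
time_s: 13.6
position: [0.4628, 0.0083, 0.1049]
tcp_rot: [[0.919, 0.171, 0.356], [0.125, -0.981, 0.148], [0.375, -0.092, -0.923]]
force: [-0.4, -0.2, 0.6]
opening: 0.691
grasp_force: 0.0
time_s: 14.27
position: [0.4613, 0.0088, 0.1053]
tcp_rot: [[0.92, 0.17, 0.354], [0.124, -0.981, 0.149], [0.373, -0.093, -0.923]]
force: [-0.7, 0.1, -0.1]
opening: 0.683
grasp_force: 0.0
[0.4613 0.0088 0.1053] [-219.7141   84.4373] [-22.9742  32.3412 126.9723  74.6415  16.5864 -13.4967]
```

View pics/s6c.png

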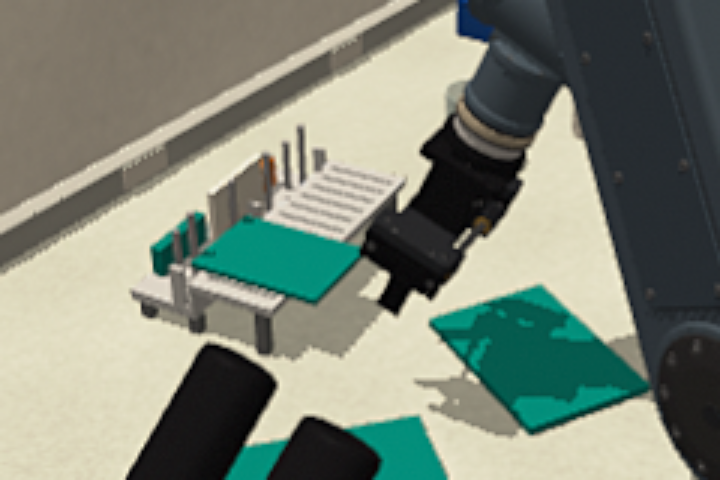

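The side view shows the plate flush against the posts. The arm stopped short of the pitch because joint 5 is near its stop and the wrist is half flipped (j4=75). Next I compute the remaining turn so it can complete the flip.

```bash
cat >> h.py <<'E'
from scipy.spatial.transform import Rotation as Rn
def need(a,x,y,z,yaw=7.4):
    s=bot.read_state(); a=np.radians(a)
    B=np.array([[np.cos(a),0,np.sin(a)],[0,-1,0],[np.sin(a),0,-np.cos(a)]])
    T=Rn.from_euler('z',yaw,degrees=True).as_matrix()@B
    w=Rn.from_matrix(T@np.array(s['tcp_rot']).T).as_rotvec()/2
    P=np.r_[O+RR.T@[x,y],z]/1000
    print('shift',P-s['position'],'turn',w,'deg',np.degrees(np.linalg.norm(w)*2),'J',np.array(s['joint_positions']),'rack',rack(s['position']*1000),s['position'][2])
E
python3 -c "
from h import *
need(55,-215,67.5,110)"
```

```text
shift [ 0.0068 -0.0162  0.0047] turn [-0.0016 -0.2915 -0.0341] deg 33.63453968219166 J [-22.978   32.3406 126.974   74.6476  16.5856 -13.5083] rack [-219.7258   84.4103] 0.105286177973048
```

```bash
python3 -m handwheel '[[0,0,0,0,-0.04,-0.004],[0,0,0,0,-0.08,-0.008],[0,0,0,0,-0.12,-0.012],[0,0,0,0,-0.16,-0.017],[0.001,-0.004,0,0,-0.2,-0.021],[0.003,-0.008,0,0,-0.24,-0.026],[0.005,-0.012,0.002,-0.001,-0.27,-0.03],[0.007,-0.016,0.005,-0.002,-0.29,-0.034]]'
python3 -c "
from h import *
need(55,-215,67.5,110)"
```

```text
time_s: 14.98
position: [0.4926, -0.0135, 0.1128]
tcp_rot: [[0.661, 0.155, 0.734], [0.078, -0.987, 0.138], [0.747, -0.034, -0.665]]
force: [0.2, 1.1, -0.3]
opening: 0.695
grasp_force: 0.0
shift [-0.0244  0.0061 -0.0028] turn [-0.0084 -0.06   -0.0142] deg 7.134391032141605 J [-32.7148  47.2332 139.9767 140.5151  53.7674 -93.545 ] rack [-191.581    58.3186] 0.11280520685553665
```

```bash
python3 -c "
from h import *
need(50,-175,67.5,120)"
```

```text
shift [0.0153 0.0112 0.0072] turn [-0.0146 -0.0169 -0.0134] deg 2.9839816596747735 J [-32.7148  47.2332 139.9767 140.5151  53.7674 -93.545 ] rack [-191.581    58.3186] 0.11280520685553665
```

```bash
python3 -m handwheel '[[0.005,0.004,0.002,-0.005,-0.006,-0.005],[0.01,0.008,0.005,-0.01,-0.012,-0.01],[0.015,0.011,0.007,-0.015,-0.017,-0.013],[0.015,0.011,0.007,-0.015,-0.017,-0.013],[0.015,0.011,0.007,-0.015,-0.017,-0.013],[0.015,0.011,0.007,-0.015,-0.017,-0.013],[0.015,0.011,0.007,-0.015,-0.017,-0.013],[0.015,0.011,0.007,-0.015,-0.017,-0.013]]'
python3 -c "
from h import *
need(50,-175,67.5,120)
need(50,-185,67.5,60)"
```

```text
time_s: 15.65
position: [0.507, -0.0009, 0.1194]
tcp_rot: [[0.64, 0.132, 0.757], [0.083, -0.991, 0.103], [0.764, -0.003, -0.646]]
force: [-0.2, 0.6, -0.4]
opening: 0.691
grasp_force: 0.0
shift [ 0.0008 -0.0014  0.0006] turn [-0.0015 -0.0021 -0.0018] deg 0.3588896383378268 J [-27.7809  46.4466 139.0939 146.8855  54.3586 -93.6996] rack [-175.6449   68.9775] 0.11939966876407568
shift [-0.0091 -0.0027 -0.0594] turn [-0.0015 -0.0021 -0.0018] deg 0.3588896383378268 J [-27.7809  46.4466 139.0939 146.8855  54.3586 -93.6996] rack [-175.6449   68.9775] 0.11939966876407568
```

```bash
python3 -m handwheel '[[0,0,-0.015,0,0,0],[0,-0.001,-0.03,0,0,0],[0,-0.001,-0.045,0,0,0],[0,-0.001,-0.06,0,0,0],[0,-0.001,-0.07,0,0,0],[0,-0.001,-0.08,0,0,0],[0,-0.001,-0.08,0,0,0],[0,-0.001,-0.08,0,0,0]]'
python3 - <<'E'
from h import *
need(50,-142.4,67.5,42)
s,p,C=look('s7','side')
cv2.imwrite('pics/s7c.png',cv2.resize(p[120:280,180:420],None,fx=3,fy=3))
E
```

```text
time_s: 16.32
position: [0.5069, -0.0017, 0.0389]
tcp_rot: [[0.641, 0.132, 0.756], [0.082, -0.991, 0.104], [0.763, -0.004, -0.646]]
force: [0.4, -0.4, 0.3]
opening: 0.693
grasp_force: 0.0
shift [0.0333 0.0036 0.0031] turn [-0.0018 -0.0026 -0.0018] deg 0.4141002053743532 J [ -27.9491   62.6081  138.4392  151.1655   67.6176 -102.7937] rack [-175.8575   68.1914] 0.03887390052609003
```

View pics/s7c.png

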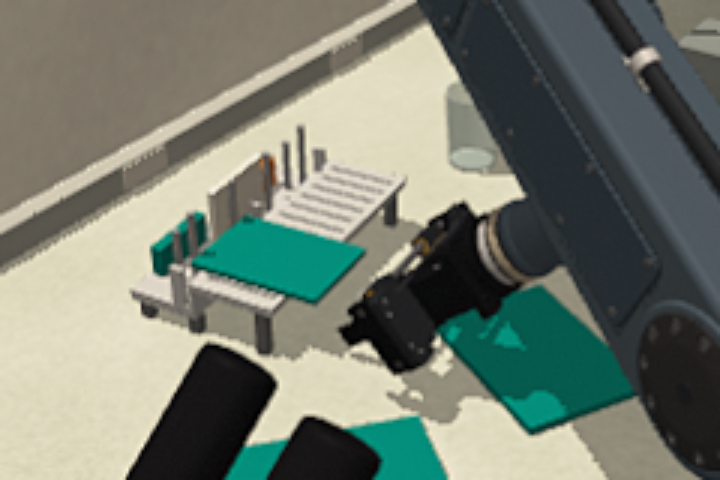

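The fingers are low and forward of the plate's near end, clear of everything. Next I go under the end and start lifting.

```bash
python3 -m handwheel '[[0.008,0.001,0,0,0,0],[0.016,0.002,0,0,0,0],[0.025,0.003,0,0,0,0],[0.033,0.004,0,0,0,0],[0.033,0.004,0.006,0,0,0],[0.033,0.004,0.012,0,0,0],[0.033,0.004,0.016,0,0,0],[0.034,0.004,0.02,0,0,0]]' && python3 -m handwheel '[[0,0,0.005,0,0,0],[0.001,0,0.01,0,0,0],[0.001,0,0.015,0,0,0],[0.002,0,0.02,0,0,0],[0.002,0,0.025,0,0,0],[0.003,0,0.03,0,0,0],[0.005,0.001,0.035,0,0,0],[0.006,0.001,0.04,0,0,0]]'
cat >> h.py <<'E'
def plate_tilt(c='side'):
    # fit tilt/height/x of the plate from the teal silhouette, plate sitting in the left bay
    s,p,C=look('f',c); return s,p,C
def corners(cx,cz,th,y=67):
    # rack-frame plate, th elevation of near end; returns world corner points
    t=np.radians(th); u=np.array([-np.cos(t),np.sin(t)]); n=np.array([np.sin(t),np.cos(t)])
    out=[]
    for a in(-70,70):
        for b in(-4,4):
            for yy in(-50,50):
                q=np.array([cx,cz])+a*u+b*n; out.append(np.r_[O+RR.T@[q[0],y+yy],q[1]]/1000)
    return np.array(out)
def fit(c='side',x0=(-64,80,20),box=(225,150,345,260)):
    from scipy.optimize import minimize
    s,p,C=look('f',c); m=teal(p); M=np.zeros_like(m); x1,y1,x2,y2=box; M[y1:y2,x1:x2]=m[y1:y2,x1:x2]
    def cost(v):
        h=cv2.convexHull(proj(C,corners(*v)).astype(np.float32)); I=np.zeros_like(m)
        cv2.fillPoly(I,[(h*16).astype(np.int32)],255,shift=4)
        return np.count_nonzero(I!=M)
    best=min((minimize(cost,(x0[0],x0[1],x0[2]+d),method='Nelder-Mead',options=dict(initial_simplex=np.array(((x0[0],x0[1],x0[2]+d),(x0[0]+15,x0[1],x0[2]+d),(x0[0],x0[1]+15,x0[2]+d),(x0[0],x0[1],x0[2]+d+15))))) for d in(-20,0,20)),key=lambda r:r.fun)
    print('cx,cz,tilt',best.x,'cost',best.fun,'of',np.count_nonzero(M)); cv2.imwrite('pics/f.png',p)
E
python3 -c "
from h import *
need(50,-127.4,67.5,119.7); fit(x0=(-64,85,20))"
```

```text
time_s: 17.03
position: [0.5398, 0.0027, 0.06]
tcp_rot: [[0.642, 0.133, 0.755], [0.083, -0.991, 0.104], [0.762, -0.004, -0.647]]
force: [-3.3, -0.6, -1.4]
opening: 0.691
grasp_force: 1.1
time_s: 17.7
position: [0.5475, 0.0034, 0.1]
tcp_rot: [[0.64, 0.133, 0.757], [0.083, -0.991, 0.104], [0.764, -0.003, -0.645]]
force: [0.7, 0.1, -0.5]
opening: 0.689
grasp_force: 0.2
shift [0.0075 0.0003 0.0197] turn [-0.0014 -0.0017 -0.002 ] deg 0.3386959843107008 J [-23.6458  47.3987 132.8045 148.6586  50.0062 -89.8988] rack [-134.8876   68.128 ] 0.10001550204088197
cx,cz,tilt [-50.1673  81.7609  27.1795] cost 629.0 of 1006
```

```bash
cat >> h.py <<'E'
def cloud(c,lo=(75,90,20),hi=(100,255,255)):
    s=bot.read_state(); p,d=cams.capture(c); k,R,t=cam(c,s)
    m=(cv2.inRange(cv2.cvtColor(p,cv2.COLOR_BGR2HSV),lo,hi)>0)&(d>0)
    v,u=np.nonzero(m); q=cv2.undistortPoints(np.c_[u,v].astype(float).reshape(-1,1,2),k['mtx'],k['dist_coeffs']).reshape(-1,2)
    X=(np.c_[q,np.ones(len(q))]*d[m][:,None]-t)@R*1000
    X=np.c_[(X[:,:2]-O)@RR.T,X[:,2]]
    g=(X[:,2]>30)&(X[:,2]<220)&(abs(X[:,1]-67)<75)&(X[:,0]>-170)&(X[:,0]<35)
    X=X[g]
    if len(X)<50: print(c,'few',len(X)); return
    n=np.array([1,0,0])
    for _ in range(4):
        ctr=np.median(X,0); n=np.linalg.svd(X-X.mean(0),full_matrices=False)[2][2]; r=(X-X.mean(0))@n; X=X[abs(r)<max(4,2*np.std(r))]
    n=n*np.sign(n[2]+1e-9)
    print(c,len(X),'tilt from flat',np.degrees(np.arccos(n[2])),'n',n,'x',np.percentile(X[:,0],[1,99]),'y',np.percentile(X[:,1],[1,99]),'z',np.percentile(X[:,2],[1,99]),'res',np.std((X-X.mean(0))@n))
E
python3 -c "
from h import *
cloud('side');cloud('top');cloud('wrist')"
```

```text
side 515 tilt from flat 22.104960555912704 n [0.3762 0.009  0.9265] x [-123.2332    4.0884] y [ 18.6575 120.5155] z [ 61.2884 113.2   ] res 1.0137120260640995
top 70 tilt from flat 29.372684947298907 n [ 0.4883 -0.046   0.8714] x [-25.5261   4.627 ] y [17.6547 49.557 ] z [60.5692 78.467 ] res 1.8940330404401122
wrist 16461 tilt from flat 21.362686885312613 n [0.3643 0.     0.9313] x [-124.5885    1.6088] y [ 19.2966 115.793 ] z [ 64.5832 114.1703] res 0.7308522096780239
```

```bash
python3 -m handwheel '[[0.002,0,0.006,0,0,0],[0.005,0,0.013,0,0,0],[0.008,0,0.02,0,0,0],[0.011,0,0.025,0,0,0],[0.015,0.001,0.03,0,0,0],[0.019,0.001,0.036,0,0,0],[0.023,0.002,0.041,0,0,0],[0.027,0.002,0.046,0,0,0]]' && python3 -c "
from h import *
need(50,-85.3,67.5,162.3)
cloud('side');cloud('wrist')"
```

```text
time_s: 18.57
position: [0.5743, 0.0057, 0.1458]
tcp_rot: [[0.64, 0.133, 0.756], [0.083, -0.991, 0.104], [0.763, -0.004, -0.646]]
force: [-0.4, -0.1, -0.5]
opening: 0.692
grasp_force: 0.2
shift [0.0225 0.0034 0.0165] turn [-0.0015 -0.0022 -0.0022] deg 0.39467384644619946 J [-21.5087  38.4962 128.1431 143.1169  38.5378 -79.2676] rack [-108.0882   66.9966] 0.14579148357503868
side 106 tilt from flat 45.52808325467824 n [0.7131 0.0274 0.7006] x [-96.2055  16.8256] y [  2.3516 121.016 ] z [ 45.5975 158.4142] res 1.5519112742994428
wrist 6376 tilt from flat 45.77486768507864 n [ 0.7166 -0.0013  0.6975] x [-92.4544   0.1019] y [ 19.1263 115.043 ] z [ 64.717  159.7341] res 1.4192945609997039
```

```bash
python3 -m handwheel '[[0.003,0,0.003,0,0,0],[0.006,0.001,0.006,0,0,0],[0.009,0.001,0.008,0,0,0],[0.012,0.002,0.01,0,0,0],[0.015,0.002,0.012,0,0,0],[0.018,0.002,0.014,0,0,0],[0.02,0.003,0.015,0,0,0],[0.0225,0.003,0.0165,0,0,0]]' && python3 -m handwheel '[[0.003,0,0.001,0,0,0],[0.006,0.001,0.002,0,0,0],[0.009,0.001,0.003,0,0,0],[0.012,0.001,0.004,0,0,0],[0.015,0.002,0.004,0,0,0],[0.018,0.002,0.004,0,0,0],[0.018,0.002,0.004,0,0,0],[0.018,0.002,0.004,0,0,0]]' && python3 -c "
from h import *
need(50,-57.6,67.5,166.8)
cloud('side');cloud('wrist');cloud('top')"
```

```text
time_s: 19.33
position: [0.5967, 0.0087, 0.1619]
tcp_rot: [[0.641, 0.133, 0.756], [0.083, -0.991, 0.104], [0.763, -0.004, -0.646]]
force: [-1.0, 0.1, -0.9]
opening: 0.688
grasp_force: 0.2
time_s: 20.0
position: [0.6147, 0.0105, 0.1659]
tcp_rot: [[0.64, 0.133, 0.757], [0.083, -0.991, 0.104], [0.764, -0.003, -0.646]]
force: [-0.9, 0.4, -0.8]
opening: 0.689
grasp_force: 0.0
shift [0.0096 0.0021 0.0009] turn [-0.0014 -0.002  -0.0022] deg 0.37697859842423187 J [-18.6319  35.587  121.8151 138.4141  30.8238 -70.2362] rack [-67.3538  66.6404] 0.1658586283098037
side 298 tilt from flat 70.81554754514285 n [ 0.9441 -0.0274  0.3286] x [-47.7155  -8.5394] y [ 29.3075 119.6705] z [ 66.0028 178.4863] res 1.3085954801157298
wrist 4959 tilt from flat 72.43890994295965 n [ 0.9534 -0.0091  0.3017] x [-46.2622  -7.3583] y [ 19.2028 114.29  ] z [ 65.0578 179.3708] res 1.606082769766878
top 200 tilt from flat 68.18276393394169 n [ 0.9284 -0.006   0.3716] x [-47.5494  -7.5202] y [ 18.5972 112.4853] z [ 86.7788 183.7003] res 1.877799011484302
```

```bash
python3 -m handwheel '[[0.003,0,0,0,0,0],[0.006,0.001,0,0,0,0],[0.009,0.001,0,0,0,0],[0.012,0.002,-0.002,0,0,0],[0.015,0.002,-0.004,0,0,0],[0.018,0.003,-0.006,0,0,0],[0.021,0.003,-0.008,0,0,0],[0.023,0.003,-0.009,0,0,0]]' && python3 -c "
from h import *
cloud('side');cloud('wrist');cloud('top')" && python3 -m handwheel '[[0.002,0,-0.001,0,0,0],[0.004,0,-0.002,0,0,0],[0.006,0.001,-0.004,0,0,0],[0.008,0.001,-0.006,0,0,0],[0.01,0.001,-0.008,0,0,0],[0.011,0.001,-0.01,0,0,0],[0.011,0.001,-0.01,0,0,0],[0.011,0.001,-0.01,0,0,0]]' && python3 -c "
from h import *
need(50,-29,67.5,148)
cloud('side');cloud('wrist');cloud('top')"
```

```text
time_s: 20.82
position: [0.6379, 0.0136, 0.1564]
tcp_rot: [[0.641, 0.133, 0.756], [0.083, -0.991, 0.104], [0.763, -0.004, -0.646]]
force: [0.1, 0.6, 0.3]
opening: 0.689
grasp_force: 0.0
side 339 tilt from flat 82.52671612776487 n [ 0.9911 -0.0282  0.1301] x [-20.8207  -4.5908] y [ 29.8801 120.6321] z [ 62.7198 168.9539] res 1.3668358322199718
wrist 6662 tilt from flat 84.42985306240239 n [ 0.9952 -0.0095  0.0971] x [-18.3096  -7.5739] y [ 19.2612 113.7678] z [ 82.6521 168.9127] res 1.227763294397125
top 263 tilt from flat 84.13488428832936 n [ 0.9948 -0.0042  0.1022] x [-20.153   -5.2818] y [ 18.1027 113.7329] z [ 60.1835 173.5263] res 1.4370988015619326
time_s: 21.63
position: [0.6485, 0.0145, 0.1466]
tcp_rot: [[0.641, 0.133, 0.756], [0.083, -0.991, 0.104], [0.763, -0.004, -0.646]]
force: [-0.1, 0.3, -0.1]
opening: 0.688
grasp_force: 0.0
shift [0.0042 0.0018 0.0014] turn [-0.0015 -0.0024 -0.0021] deg 0.3999953370392727 J [-16.6424  38.8386 117.3816 139.904   29.3824 -69.8322] rack [-33.3771  66.2929] 0.1465568705924535
side 349 tilt from flat 88.66333170126462 n [ 0.9997 -0.0092  0.0233] x [-9.2198 -1.3833] y [ 32.3315 119.5041] z [ 58.7065 170.4939] res 1.5788381342643416
wrist 9270 tilt from flat 88.94059894679559 n [ 0.9998 -0.0054  0.0185] x [-6.7631 -1.7256] y [ 18.9882 114.1391] z [ 87.5041 169.5038] res 1.0214744068092516
top 379 tilt from flat 88.51840827231425 n [0.9997 0.0011 0.0259] x [-8.0154 -1.7939] y [ 18.1171 113.3953] z [ 49.8809 172.7066] res 1.1109555093307975
```

```bash
python3 -m handwheel '[[0.001,0,-0.001,0,0,0],[0.002,0,-0.002,0,0,0],[0.003,0,-0.003,0,0,0],[0.004,0,-0.004,0,0,0],[0.005,0,-0.005,0,0,0],[0.005,0,-0.005,0,0,0],[0.005,0,-0.005,0,0,0],[0.005,0,-0.005,0,0,0]]' && python3 -c "
from h import *
cloud('side');cloud('wrist');cloud('top')"
```

```text
time_s: 22.45
position: [0.6533, 0.0145, 0.1417]
tcp_rot: [[0.641, 0.133, 0.756], [0.083, -0.991, 0.104], [0.763, -0.004, -0.646]]
force: [-1.6, -0.4, 0.5]
opening: 0.693
grasp_force: 0.6
side 368 tilt from flat 89.32336566244373 n [-0.9999  0.0064  0.0118] x [-5.7589  1.5533] y [ 28.207 119.474] z [ 59.5178 170.2566] res 1.577683152417549
wrist 10663 tilt from flat 88.95898268097602 n [-0.9998  0.0037  0.0182] x [-1.8659  3.3597] y [ 18.8642 114.3466] z [ 89.3098 169.4821] res 0.9541267915873293
top 436 tilt from flat 89.27963878419958 n [-0.9999  0.0078  0.0126] x [-4.2949  2.5354] y [ 18.7216 112.9615] z [ 46.6403 173.2072] res 1.1864853432494151
```

```bash
python3 -m handwheel '[[-0.004,0,0,0,0,0],[-0.01,-0.001,0,0,0,0],[-0.02,-0.002,0,0,0,0],[-0.035,-0.004,0.005,0,0,0],[-0.055,-0.007,0.01,0,0,0],[-0.075,-0.01,0.02,0,0,0],[-0.09,-0.012,0.03,0,0,0],[-0.1,-0.013,0.04,0,0,0]]' && python3 -m handwheel '[[0,0,0,0,0,0],[0,0,0,0,0,0],[0,0,0,0,0,0],[0,0,0,0,0,0],[0,0,0,0,0,0],[0,0,0,0,0,0],[0,0,0,0,0,0],[0,0,0,0,0,0]]' && python3 - <<'E'
from h import *
cloud('side');cloud('wrist');cloud('top')
s,p,C=look('wend','wrist')
E
```

```text
time_s: 23.27
position: [0.5512, 0.0017, 0.1816]
tcp_rot: [[0.643, 0.132, 0.755], [0.082, -0.991, 0.104], [0.762, -0.005, -0.648]]
force: [0.7, -1.0, 0.3]
opening: 0.69
grasp_force: 0.0
time_s: 23.93
position: [0.5536, 0.0016, 0.1816]
tcp_rot: [[0.641, 0.133, 0.756], [0.083, -0.991, 0.104], [0.763, -0.004, -0.646]]
force: [-0.2, -0.2, 0.6]
opening: 0.69
grasp_force: 0.0
side 705 tilt from flat 89.75152169750196 n [-0.9999  0.0103  0.0043] x [-6.4208  0.879 ] y [ 22.4328 119.3632] z [ 60.2605 169.6403] res 1.4710131343915425
wrist 8477 tilt from flat 89.77137989959809 n [-1.      0.0017  0.004 ] x [-2.2862  2.1915] y [ 18.7161 114.5683] z [ 55.3422 169.1562] res 0.6967513194868057
top 495 tilt from flat 89.38658232843164 n [-0.9999  0.0037  0.0107] x [-3.8492  2.355 ] y [ 18.4603 112.9544] z [ 45.6366 173.6151] res 1.1234845589633506
```

View pics/wend.png

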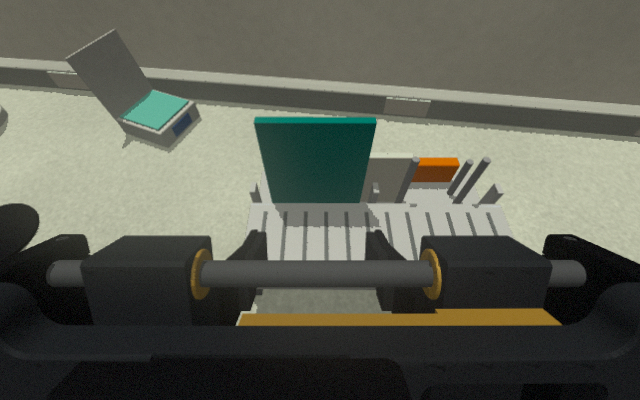

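The plate stands upright in the left (teal) bay at (312,160). Its top is at z≈169.5, so it is fully down, and it leans less than 1°. The white plate still stands behind it and the gripper is clear, so I hand in.

```bash
python3 -c "
from rig import bot
print(bot.hand_in())"
```

```text
the job is handed in; nothing more can be done
None
```

I handed the job in at about 24 s: the teal plate stands upright in the teal-marked (left) bay, less than 1° off vertical, its top edge about 169.5 mm above the table (170 mm when fully home), released and gripper clear; the verdict was not reported back.

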